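# Crank the carving vise shut on the blank

### The arm

A 6-joint arm with a two-finger parallel gripper is mounted at the origin on the work surface. World frame = base frame: x ahead of the robot, y to its left, z up, the work surface at z = 0. Lengths are in m, angles in rad, forces in N, time in s.
With the tool pointing down it reaches from about 0.35 to 0.975 m from the base axis. Payload 7.1 kg.
Tool frame: the origin (TCP) lies midway between the tips of the shut fingers; the grasp point (between the pads) lies 19 mm behind it; z points along the fingers, y is the line along which they close (so a half turn about z gives the same grasp; the last joint's range is limited). The gripper opens to 88 mm and grips with 3 to 60 N. Pads are 20 mm wide; open, the fingers measure 115 mm over their backs; the gripper's body (75 mm by 178 mm) begins 61 mm behind the grasp point.
Start: joints at [-1.171, 0.423, 1.63, -0, 1.089, -0.019], TCP at [0.254, -0.571, 0.223] pointing down, gripper open.
Joint ranges: [-3, 3], [-0.9, 2.11], [0.09, 2.58], [-1.31, 4.45], [0.11, 2.69], [-2.54, 2.54]. Speed limits (rad/s): [2.39, 2.39, 3.01, 3.14, 3.14, 3.14].

### API

Orientations are given as a unit quaternion [w, x, y, z].
In Python, from station import move_pose, movel, movej, command_gripper, wait, inverse_kinematics, read_camera, camera_info, MotionError, job_done, get_time, get_joint_pos, get_qvel, get_effort, get_tcp_pos, get_ee_rot, get_ft_force, get_ft_torque, get_grip_width, get_finger_force gives the robot as it stands. Calls block until the motion is done:
- move_pose(position, orientation): joint-space move of the TCP to a pose.
- movel(position, frame=None, v=0.15, until_force=None): straight line of the TCP; frame=None keeps the orientation; v is the mean speed in m/s. With until_force (N) it stops when the force on the tool has changed by that much, and returns True; else False.
- movej(angles): joint-space move.
- command_gripper(opening): opening from 0.0 (shut) to 1.0 (fully open); the grip force is fixed at half the most; returns when the fingers have stopped.
- wait(seconds).
- inverse_kinematics(position, orientation): joint angles nearest the present ones, or None.
- read_camera(name): name is "scene" or "side" or "wrist"; returns the picture (384x512x3 uint8, red, green, blue); there is no depth.
- camera_info(name): a dict with "intrinsics" (3x3 intrinsics, pixels), "T" (4x4, takes a point from camera to world coordinates); the wrist camera has in their place "tool_from_camera" (4x4, takes a point from camera to tool coordinates, whose origin is the TCP and whose axes are the flange's). Camera axes: x right, y up, looking along -z (the intrinsics and any distortion apply to the point x, -y, -z); pixel columns grow to the right and rows downward; lengths in m; the calibration is good to about 2 mm. A picture is of the moment at which its call begins: read the wrist's pose just before it. camera_info takes no time and is no camera call.
A pose or a line that the arm cannot do raises MotionError and nothing moves.
- job_done(): hands the job in; it is judged then, once.
Readings, each from a call of its own:
- get_time(): time.
- get_joint_pos(): joint angles.
- get_qvel(): joint speeds.
- get_effort(): joint torques, N m.
- get_tcp_pos(): TCP position.
- get_ee_rot(): TCP orientation.
- get_ft_force(): force on the tool from outside, world axes, zero at the start.
- get_ft_torque(): the same for the moment, N m.
- get_grip_width(): opening from 0.0 (shut) to 1.0 (fully open).
- get_finger_force(): force on a finger pad.
Only numpy, scipy, OpenCV 4.12 (cv2) and the standard library are available. Lean on these libraries where they do the work, as an engineer would, in place of code of your own. Each camera call takes 0.05 s, during which the arm holds its last target. There are 200 camera calls.

### The job

Close the carver's vise on the wooden blank that lies between its jaws: fit the loose crank fully home over the square shaft, then wind it clockwise, seen from above, by its handle until it comes to a firm stop and the jaws grip the blank. Do it gently by feel, without forcing or leaning on the crank, leave the crank sitting home on the shaft, and leave the other things on the bench alone.

Things in the scene. Friction and masses are not known exactly. Their poses are not given: they have to be found in the camera images.
- vise: Green bench vise fixed to the bench, 300 x 120 x 90 mm high. Origin on the bench under the upright shaft's axis; x runs level from the shaft to the jaws, z up. Gear case under the shaft 90 x 90 x 70 mm high; base plate 110 mm wide, from 55 mm behind the shaft to 245 mm ahead. Fixed jaw's face at x = 215 mm; jaws 120 mm wide, 90 mm high. The moving jaw closes along +x.
- seat (a point): Centre of the round steel collar (52 mm across, 76 mm above the bench) on which the crank's hub must come to rest. The square shaft end stands up 28 mm from it. z up.
- shaft_top (a point): Centre of the top of the bright steel shaft end: 20 mm square, top 104 mm above the bench, 1 mm bevel round the top. It turns about this vertical axis. The angle of its flats differs each time and is not reported: find it by feel or sight. 0.25 N m of friction (0.45 at 2 rad/s) holds it and the jaw where left. Clockwise from above closes the jaw 10 mm a turn; after 1.4 to 2.5 turns it stops firmly.
- jaw_face (a point): Middle of the moving jaw's gripping face, 61 mm above the bench.
- slide (a joint): How far the moving jaw has closed, in m: 0 is widest open, about 0.0243 is firmly shut on the blank; it starts between 0 and 0.010.
- moving_jaw: The moving jaw plate, green, 22 x 120 x 58 mm; origin at the lower edge of the middle of its gripping face.
- blank: Dark wooden carving blank with a raised heart on top, 60 mm (across the jaws) x 120 x 45 mm high, 0.25 kg, standing loose on the vise's bed 30 mm above the bench, between the jaws. Origin at the centre of its underside.
- crank: Loose steel crank, 0.36 to 0.5 kg, standing on its hub. Origin: centre of the hub's underside, the mouth of the square socket (21.5 mm square, sides along the crank's x and y, 30 mm deep, 1 mm bevel). Hub 44 mm cube. A flat arm, 20 mm wide, 34 to 44 mm above the origin, runs along +x to the upright handle 70 mm out. Centre of mass about 9 mm from the hub's axis, towards the handle.
- boss_mid (a point): Middle of the bright square steel boss on top of the crank's hub, for gripping: 24 x 24 mm, sides along the crank's x and y, from 44 to 78 mm above the crank's origin; this point is 61 mm above it on the hub's axis.
- handle_mid (a point): On the axis of the round wooden handle, 78 mm above the crank's origin and 70 mm out along its x. The handle is 28 mm in diameter, from 48 to 104 mm above the crank's origin, and spins freely on its pin.
- tumbler: Steel drinking tumbler with black lid, 76 mm across, 107 mm high, a bystander; origin at the centre of its underside.
- mallet: Round wooden carver's mallet standing on its head, 80 mm across, 190 mm high, a bystander; origin at the centre of its underside.
- wire_brush: Brush with a wooden handle lying on the bench, 190 mm long, a bystander; origin at the middle of its underside.
Not all that is in view belongs to the job. Of the things like the crank, leave any that is blue or pink; of the rest the larger one is meant.

How it is judged:
On the way, in this order (a step that is already met when the one before it is completed fails the run):
1. the crank is fully home on the square shaft, the vise still open (z of crank in the frame of seat below 0.004 m and horizontal distance between crank and seat below 0.004 m and angle between crank's own z axis and vertical below 0.12 rad and value of joint slide below 0.014 m), for 0.2 s.
2. wound shut with the crank on the shaft: the jaw grips the blank (contact force between moving_jaw and blank above 3 N and value of joint slide above 0.0235 m and z of crank in the frame of seat below 0.012 m), for 0.2 s.
At the end, for the whole second after the job is handed in: The jaw presses the blank with over 3 N and has closed over 23.5 mm; the blank stands on the bed (within 6 mm, tilt under 0.1 rad); the crank is on the shaft at rest, its underside within 6 mm of the collar's height and 5 mm of its axis, tilt under 0.12 rad (contact force between moving_jaw and blank above 3 N and value of joint slide above 0.0235 m and z of blank in the frame of vise below 0.036 m and angle between blank's own z axis and vertical below 0.1 rad and z of crank in the frame of seat below 0.006 m and horizontal distance between crank and seat below 0.005 m and angle between crank's own z axis and vertical below 0.12 rad and linear speed of crank below 0.02 m/s); the robot touches nothing.
It fails at once if the crank is forced: it presses on the vise or its shaft with more than 400 N, all contacts added up (about 20 N at the handle against the stop) (contact force between crank and vise above 400 N).
It fails at once if the tumbler, mallet or brush is moved by more than 30 mm (distance of any of tumbler, mallet, wire_brush from where it was at the start of the episode above 0.03 m).
It also fails if it takes over 72 s, if anything falls off the work surface, if the arm or the gripper's body presses on something with over 40 N, if the wrist force passes 120 N, or if a joint passes its speed limit or range.

## Working session

There is one attempt and no reset: what is moved stays moved. The work goes in short steps, each a Python script; the robot and the scene stay as the last script left them, time stands still between calls to the robot, and variables do not carry over. Pictures are saved under pics/ and viewed, at most 10 in all, crops included, and the job is handed in when it is done.

```bash
mkdir -p pics; ls
python3 - <<'E'
from station import *
import cv2,numpy as np
a=read_camera("scene");b=read_camera("side");w=read_camera("wrist")
for n,i in zip("abw",(a,b,w)): cv2.imwrite(f"pics/{n}0.png",i[:,:,::-1])
c=np.vstack([np.hstack([a,b])])
cv2.imwrite("pics/v1.png",cv2.resize(a[:,:,::-1],(800,600)))
cv2.imwrite("pics/v2.png",cv2.resize(b[:,:,::-1],(800,600)))
np.set_printoptions(precision=4,suppress=True)
for n in("scene","side","wrist"): print(camera_info(n))
print(get_time(),get_ee_rot())
E
```

```text
pics
{'intrinsics': array([[396.679 ,   0.    , 257.0288],
       [  0.    , 396.679 , 196.2496],
       [  0.    ,   0.    ,   1.    ]]), 'T': array([[-0.7756, -0.513 ,  0.3677,  1.0025],
       [ 0.6312, -0.635 ,  0.4454,  0.5667],
       [ 0.005 ,  0.5776,  0.8163,  1.0786],
       [ 0.    ,  0.    ,  0.    ,  1.    ]])}
{'intrinsics': array([[381.0356,   0.    , 260.1773],
       [  0.    , 381.0356, 190.1051],
       [  0.    ,   0.    ,   1.    ]]), 'T': array([[-0.9788,  0.1173, -0.1677,  0.4057],
       [-0.2037, -0.479 ,  0.8539,  0.845 ],
       [ 0.0198,  0.87  ,  0.4927,  0.5855],
       [ 0.    ,  0.    ,  0.    ,  1.    ]])}
{'intrinsics': array([[300.5266,   0.    , 249.4514],
       [  0.    , 300.5266, 193.6773],
       [  0.    ,   0.    ,   1.    ]]), 'tool_from_camera': array([[ 0.0009,  0.9633,  0.2683,  0.0736],
       [ 1.    , -0.0003, -0.0023, -0.0003],
       [-0.0022,  0.2683, -0.9633, -0.1619],
       [ 0.    ,  0.    ,  0.    ,  1.    ]])}
0.15 [-0.0006  0.9782  0.2079 -0.0001]
```

View pics/v1.png

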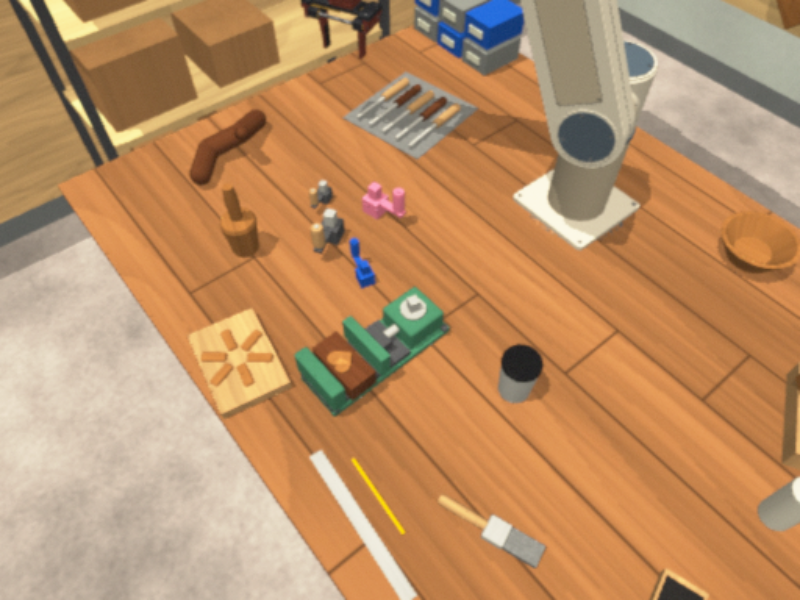

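View pics/v2.png

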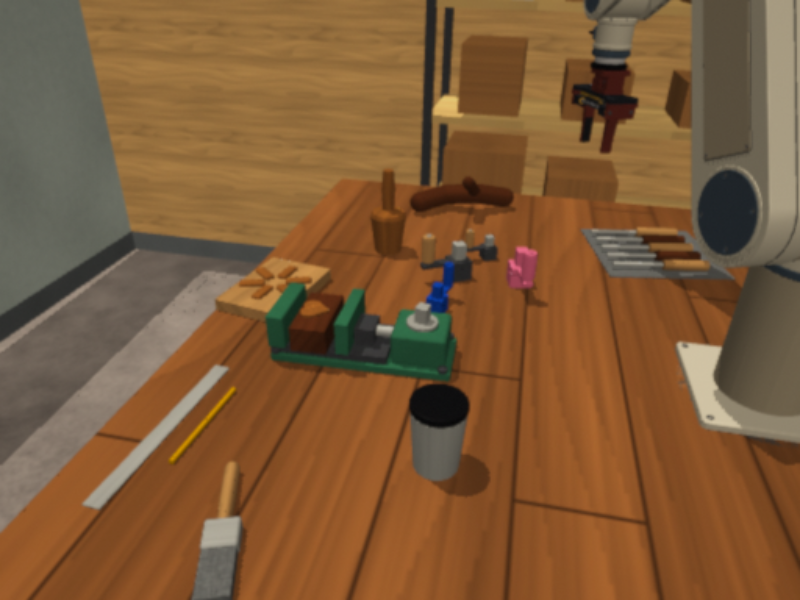

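Candidates for the crank (scene view, 800×600): small steel (320,192), larger steel (330,228), pink (383,200) and blue (362,263). By the description it is the larger steel one at (330,228). I'll check it up close with the wrist camera.

```bash
cat > h.py <<'E'
from station import *
import cv2,numpy as np
from scipy.spatial.transform import Rotation as R
np.set_printoptions(precision=4,suppress=True)
def q(a): return [0,np.cos(a/2),np.sin(a/2),0]   # tool down, tool x at world angle a
def cam(n,pose=None):
    c=camera_info(n);K=c["intrinsics"]
    if "T" in c: return K,c["T"]
    p,r=pose;T=np.eye(4);T[:3,:3]=R.from_quat(np.roll(r,-1)).as_matrix();T[:3,3]=p
    return K,T@c["tool_from_camera"]
def ray(u,v,KT):
    K,T=KT;d=T[:3,:3]@np.array([(u-K[0,2])/K[0,0],-(v-K[1,2])/K[1,1],-1]);return T[:3,3],d
def onplane(u,v,z,KT):
    o,d=ray(u,v,KT);return o+d*(z-o[2])/d[2]
def proj(p,KT):
    K,T=KT;c=T[:3,:3].T@(np.array(p)-T[:3,3]);return K[0,2]-K[0,0]*c[0]/c[2],K[1,2]+K[1,1]*c[1]/c[2]
def pose(): return np.array(get_tcp_pos()),np.array(get_ee_rot())
def snap(name):
    P=pose();im=read_camera("wrist");cv2.imwrite(f"pics/{name}.png",im[:,:,::-1]);np.savez(f"pics/{name}.npz",p=P[0],r=P[1]);return im,P
def load(name):
    f=np.load(f"pics/{name}.npz");return cv2.imread(f"pics/{name}.png"),cam("wrist",(f["p"],f["r"]))
E
python3 - <<'E'
from h import *
s=1.5625
S=cam("scene");D=cam("side")
c=onplane(331/s,214/s,.078,S);h=onplane(318/s,227/s,.104,S);sh=onplane(413/s,299/s,.104,S)
print(c,h,sh, onplane(459/s,246/s,.078,D),onplane(422/s,308/s,.104,D))
a=0.419
for n,t in (("crank",c),("vise",sh)):
    # put TCP so target is near view centre
    p=[t[0]-0.02*np.cos(a),t[1]-0.02*np.sin(a),0.30]
    move_pose(p,q(a)); im,P=snap(n)
    print(n,P,get_time(),get_joint_pos())
A=cv2.imread("pics/crank.png");B=cv2.imread("pics/vise.png")
cv2.imwrite("pics/v3.png",cv2.resize(A,(800,600)));cv2.imwrite("pics/v4.png",cv2.resize(B,(800,600)))
E
```

```text
[ 0.5148 -0.2719  0.078 ] [ 0.5708 -0.2366  0.104 ] [0.5348 0.0347 0.104 ] [ 0.5173 -0.2676  0.078 ] [0.5385 0.0394 0.104 ]
crank (array([ 0.4961, -0.2808,  0.2997]), array([-0.    ,  0.9782,  0.2075, -0.0002])) 1.6417 [-0.5362  0.2617  1.6777 -0.0002  1.2027  0.617 ]
vise (array([0.5167, 0.0256, 0.3   ]), array([0.0002, 0.9782, 0.2076, 0.    ])) 2.8667 [ 0.0263  0.1765  1.7869 -0.0003  1.1781  1.1796]
```

View pics/v3.png

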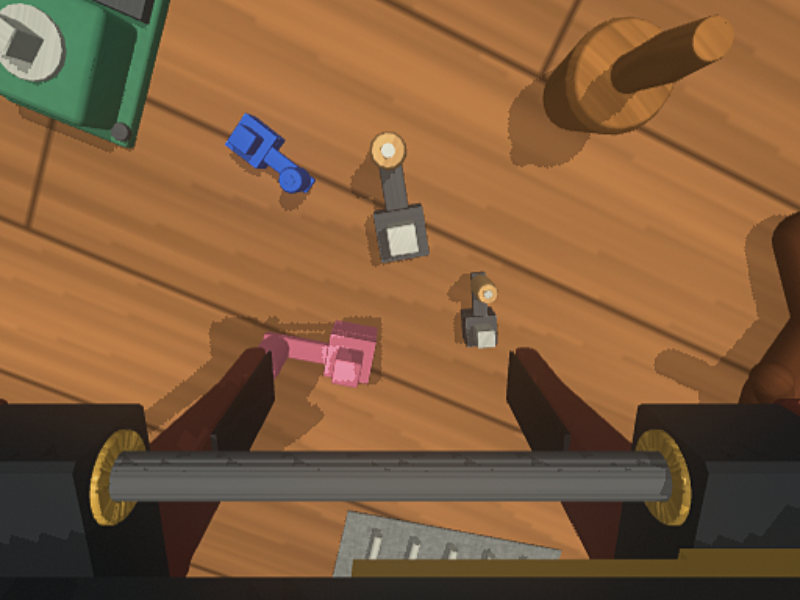

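View pics/v4.png

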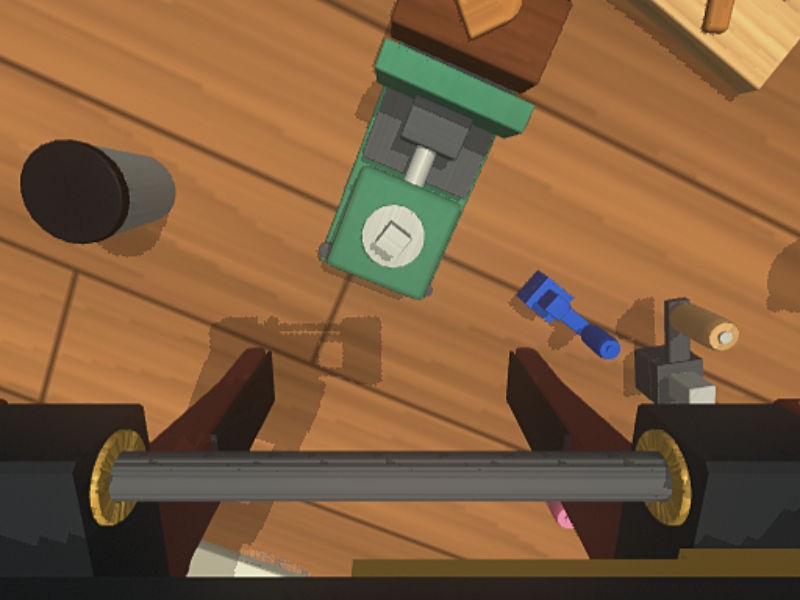

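Wrist views: the target crank has its boss top at (402,240) and handle at (388,150). The smaller steel one is at (485,335), pink at (350,360), blue at (255,140). The vise shaft is at (393,238) on its collar. Next, closer views of both.

Run:
```python
from h import *
a=0.419
w,KT=load("vise"); s=1.5625
sh=onplane(393/s,236/s,.076,KT);w,KC=load("crank")
c=onplane(402/s,240/s,.078,KC);h=onplane(388/s,150/s,.104,KC);print(sh,c,h)
for n,t in (("vise2",sh),("crank2",c)):
    p=[t[0]-0.012*np.cos(a),t[1]-0.012*np.sin(a),0.16]
    if n=="crank2": move_pose([p[0],p[1],.2],q(a))
    move_pose(p,q(a)); im,P=snap(n); print(P,get_time())
tiles=[]
for n,t in (("vise2",[*sh[:2],.09]),("crank2",[*c[:2],.078])):
    im,K=load(n);u,v=map(int,proj(t,K));r=50;print(n,u-r,v-r)
    cv2.imwrite("pics/x.png",im);tiles.append(cv2.resize(im[v-r:v+r,u-r:u+r],(400,400),interpolation=cv2.INTER_CUBIC))
cv2.imwrite("pics/v5.png",np.hstack(tiles))
```

```text
[0.539  0.0319 0.076 ] [ 0.5185 -0.2824  0.078 ] [ 0.5769 -0.244   0.104 ]
(array([0.5288, 0.0263, 0.1605]), array([0.0001, 0.9782, 0.2074, 0.0002])) 3.5333
(array([ 0.5068, -0.2853,  0.1588]), array([-0.0015,  0.9779,  0.2089, -0.0016])) 5.075
vise2 197 140
crank2 202 136
```

View pics/v5.png

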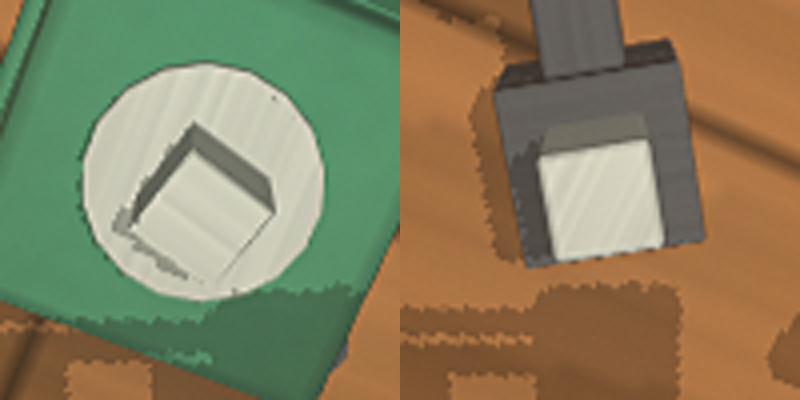

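The close crop confirms the crank: boss-top corners (540,157), (650,140), (664,246), (554,262). Shaft-top corners: (196,150), (274,212), (208,283), (132,222). Collar centre about (203,181).

Run:
```python
from h import *
def pts(L,o,z,K): return np.array([onplane(o[0]+(x+.5)/4-.5,o[1]+(y+.5)/4-.5,z,K)[:2] for x,y in L])
def sq(P):
    e=np.roll(P,-1,0)-P; L=np.linalg.norm(e,axis=1);th=np.arctan2(e[:,1],e[:,0])
    m=np.angle(np.exp(4j*th).sum())/4
    return P.mean(0),np.degrees(m),L,np.degrees(th)
_,K=load("vise2");o=(197,140)
print("shaft",*sq(pts([(196,150),(274,212),(208,283),(132,222)],o,.104,K)))
print("collar",pts([(203.5,181.5)],o,.076,K),pts([(83,182),(324,182),(203,63),(203,300)],o,.076,K))
_,K=load("crank2");o=(202,136)
print("boss",*sq(pts([(140,157),(250,140),(264,246),(154,262)],o,.078,K)))
print("hub",*sq(pts([(96,93),(280,62),(306,240),(126,268)],o,.044,K)))
_,K=load("crank");s=1.5625;print(onplane(388/s,150/s,.104,K))
```

```text
shaft [0.5397 0.0327] -16.51784643199149 [0.0189 0.0188 0.0188 0.0184] [-105.1982  162.5482   73.714   -17.1344]
collar [[0.5397 0.0327]] [[0.5293 0.0559]
 [0.55   0.0094]
 [0.5626 0.0429]
 [0.5155 0.0221]]
boss [ 0.519  -0.2822] 32.30613672576419 [0.0229 0.0229 0.0234 0.0228] [ -56.8696 -147.692   122.8296   30.9551]
hub [ 0.5189 -0.2826] 33.355206434695965 [0.043  0.0431 0.0438 0.0429] [ -56.2382 -146.401   123.4223   32.6375]
[ 0.5769 -0.244   0.104 ]
```

Run:
```python
from h import *
a=np.radians(33.2);c=np.array([.519,-.2824]);s=np.array([.5397,.0327]);b=np.radians(73.5)
command_gripper(.6)
move_pose([*c,.13],q(a)); 
print("hit",movel([*c,.049],v=.08,until_force=6),pose()[0])
command_gripper(0); print(get_grip_width()*88,get_finger_force(),get_ft_force())
movel([*c,.20],v=.12); print(get_ft_force(),get_grip_width()*88)
move_pose([*s,.20],q(b)); snap("held"); 
movel([*s,.160],v=.08); print(pose(),get_ft_force(),get_time())
h=read_camera("scene")[:,:,::-1];g=read_camera("side")[:,:,::-1]
cv2.imwrite("pics/v6.png",np.hstack([cv2.resize(h[130:250,200:320],(400,400)),cv2.resize(g[130:250,210:330],(400,400))]))
```

```text
hit False [ 0.5194 -0.2826  0.0495]
23.595975796029666 29.97989147901535 [-1.0299  0.1974  2.4227]
[ 0.3783 -0.5299 -4.1414] 23.568229760553848
(array([0.5399, 0.0326, 0.1599]), array([-0.    ,  0.8013,  0.5982, -0.    ])) [ 0.0416  0.4728 -3.714 ] 11.0917
```

View pics/v6.png

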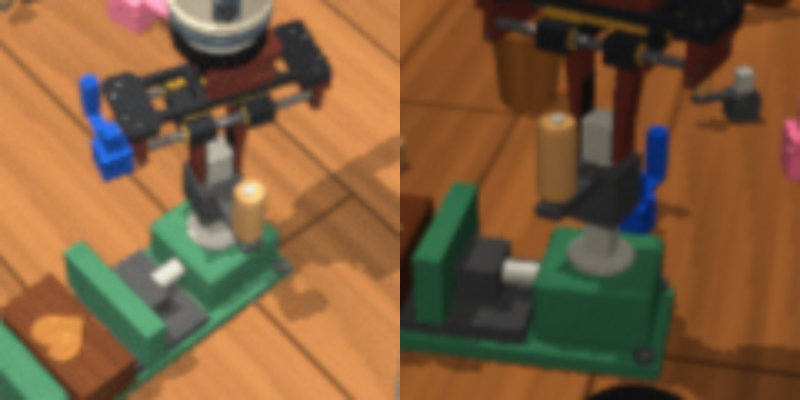

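The crank is held upright just above the shaft: hub at (210,190) left, (615,190) right. I'll lower it by feel.

Run:
```python
from h import *
s=np.array([.5397,.0327])
hit=movel([*s,.123],v=.03,until_force=8)
print(hit,pose(),get_ft_force(),get_ft_torque(),get_time())
```

```text
True (array([0.5385, 0.0328, 0.1498]), array([-0.0009,  0.8013,  0.5983, -0.0011])) [-0.0493  0.052  -3.8511] [-0.1078 -0.0693 -0.0705] 11.7333
```

Run:
```python
from h import *
p=pose()[0]
for i in range(4):
    hit=movel([p[0],p[1],.124],v=.02,until_force=10)
    p=pose()[0];print(hit,pose(),get_ft_force(),get_ft_torque(),get_time())
    if not hit or p[2]<.127: break
```

```text
True (array([0.5383, 0.0328, 0.1251]), array([-0.001 ,  0.8013,  0.5983, -0.0012])) [-0.4458 -0.0652  6.3897] [-0.0338 -0.076   0.0359] 12.9
```

Home at z≈0.125. Release, take the handle and start winding.

```bash
cat > w.py <<'E'
from h import *
import json
Z=.147;A=np.radians(73.5);RAD=.07
def wind(th,c,n,step=15,v=.08,F=12):
    """clockwise segments from handle angle th (deg); stops at a hit"""
    for i in range(n):
        t=np.radians(th-step);hit=movel([c[0]+RAD*np.cos(t),c[1]+RAD*np.sin(t),Z],v=v,until_force=F)
        p=pose()[0];d=p[:2]-c;ang=np.degrees(np.arctan2(d[1],d[0]));f=np.array(get_ft_force())
        er=d/np.linalg.norm(d);et=np.array([er[1],-er[0]])
        print(f"{th-step:.0f} at {ang:.1f} r {np.linalg.norm(d)*1e3:.1f} fr {f[:2]@er:.1f} ft {f[:2]@et:.1f} fz {f[2]:.1f} {hit}")
        if hit: return th-(th-ang+180)%360+180,True
        th-=step
    return th,False
E
python3 - <<'E'
from w import *
c=np.array([.5384,.0328])
command_gripper(.7);wait(.3)
p=pose()[0];movel([p[0],p[1],.215],v=.15)
h=c+RAD*np.array([np.cos(A),np.sin(A)])
im,P=snap("home")
movel([*h,.215],q(A),v=.15);command_gripper(.5)
print(movel([*h,Z],v=.08,until_force=8),pose()[0])
command_gripper(0);p=pose()[0];print(get_grip_width()*88,p,h,get_ft_force())
print(wind(73.5,c,3),get_time())
E
```

```text
False [0.5587 0.1    0.1474]
27.41506943570339 [0.5586 0.1    0.1474] [0.5583 0.0999] [-0.7156  0.7156  2.0419]
58 at 67.5 r 70.3 fr 2.0 ft 1.1 fz 4.4 True
(np.float64(67.53673600405392), True) 17.4917
```

Run:
```python
from w import *
c=np.array([.5384,.0328])
print(wind(67.5,c,8,v=.06,F=20),get_time())
```

```text
52 at 53.3 r 70.3 fr 2.0 ft -3.5 fz 4.5 False
38 at 38.3 r 70.2 fr 1.9 ft -5.0 fz 4.5 False
22 at 23.2 r 70.1 fr 0.3 ft -4.4 fz 4.8 False
8 at 7.9 r 70.1 fr 0.7 ft -4.9 fz 4.5 False
-8 at -7.2 r 70.1 fr 0.5 ft -3.6 fz 4.1 False
-22 at -22.3 r 70.1 fr -0.9 ft -3.7 fz 5.1 False
-38 at -37.3 r 70.1 fr -2.4 ft -3.6 fz 4.7 False
-52 at -52.2 r 70.2 fr -3.3 ft -4.4 fz 3.8 False
(-52.5, False) 21.1833
```

Run:
```python
from w import *
c=np.array([.5384,.0328])
print(wind(-52.5,c,60,v=.06,F=18),get_time())
```

```text
-68 at -67.0 r 70.2 fr -2.8 ft -3.9 fz 3.0 False
-82 at -81.9 r 70.2 fr -3.5 ft -2.9 fz 2.7 False
-98 at -96.8 r 70.2 fr -2.5 ft -4.0 fz 2.4 False
-112 at -111.9 r 70.1 fr -1.2 ft -3.5 fz 3.4 False
-128 at -127.1 r 70.1 fr -1.0 ft -3.1 fz 4.1 False
-142 at -142.2 r 70.1 fr 0.7 ft -3.1 fz 6.8 False
-158 at -157.2 r 70.2 fr -1.0 ft -4.1 fz 7.0 False
-172 at -172.1 r 70.3 fr -1.1 ft -3.4 fz 8.1 False
-188 at 173.1 r 70.4 fr -0.6 ft -4.5 fz 9.7 False
-202 at 158.4 r 70.5 fr -0.5 ft -5.2 fz 11.5 False
-218 at 143.8 r 70.7 fr -0.1 ft -6.1 fz 13.5 False
-232 at 129.5 r 71.0 fr 1.2 ft -6.2 fz 14.2 False
-248 at 114.9 r 71.0 fr 4.0 ft -7.1 fz 15.5 False
-262 at 99.8 r 70.8 fr 5.2 ft -6.1 fz 14.8 False
-278 at 84.5 r 70.7 fr 6.2 ft -5.5 fz 11.7 False
-292 at 69.1 r 70.5 fr 6.7 ft -5.4 fz 10.8 False
-308 at 53.8 r 70.4 fr 4.9 ft -4.3 fz 9.7 False
-322 at 38.5 r 70.3 fr 4.3 ft -4.4 fz 7.3 False
-338 at 23.3 r 70.2 fr 3.8 ft -3.9 fz 7.8 False
-352 at 8.2 r 70.1 fr 3.2 ft -4.6 fz 6.6 False
-368 at -7.0 r 70.0 fr 3.5 ft -3.2 fz 6.7 False
-382 at -22.0 r 70.0 fr 2.1 ft -4.0 fz 5.5 False
-398 at -37.
[... 824 characters left out ...]
 fz 13.8 False
-652 at 69.2 r 70.6 fr 5.2 ft -4.3 fz 12.2 False
-668 at 53.8 r 70.4 fr 5.1 ft -4.0 fz 11.2 False
-682 at 38.6 r 70.3 fr 4.8 ft -4.8 fz 9.7 False
-698 at 23.4 r 70.2 fr 4.7 ft -4.3 fz 8.8 False
-712 at 8.2 r 70.1 fr 3.6 ft -4.3 fz 7.5 False
-728 at -6.9 r 70.0 fr 2.6 ft -3.9 fz 7.2 False
-742 at -22.0 r 70.0 fr 2.5 ft -4.2 fz 5.9 False
-758 at -37.1 r 70.0 fr 2.1 ft -3.7 fz 6.3 False
-772 at -52.2 r 70.0 fr 2.8 ft -4.0 fz 4.8 False
-788 at -67.1 r 70.0 fr 1.2 ft -3.5 fz 4.6 False
-802 at -80.1 r 69.9 fr -0.8 ft -12.4 fz 0.3 False
-818 at -92.3 r 69.6 fr -1.4 ft -20.7 fz -6.2 False
-832 at -97.6 r 68.7 fr 2.9 ft -11.4 fz -11.0 True
(np.float64(-817.6366450539022), True) 44.8583
```

Firm stop felt after about 2.47 turns (tangential force rose from 4 to 20 N). Release and look.

Run:
```python
from w import *
print(pose(),get_ft_force(),get_ft_torque())
command_gripper(.5);print(get_ft_force())
p=pose()[0];movel([p[0],p[1],.23],v=.12)
move_pose([.5,-.05,.30],q(.419));im,P=snap("end")
g=read_camera("side")[:,:,::-1]
cv2.imwrite("pics/v7.png",np.hstack([cv2.resize(im[:,:,::-1][0:250,150:400],(400,400)),cv2.resize(g[150:250,150:310],(400,400*100//160)).repeat(1,0) if 0 else cv2.resize(g[140:260,165:325],(400,400))]))
print(get_time())
```

```text
(array([ 0.5293, -0.0353,  0.1496]), array([0.0092, 0.8009, 0.5987, 0.0097])) [ 10.8756  -4.3869 -10.9722] [-0.7583 -1.7985 -0.0207]
[ 7.6693 -2.7285 -6.0495]
47.0667
```

View pics/v7.png

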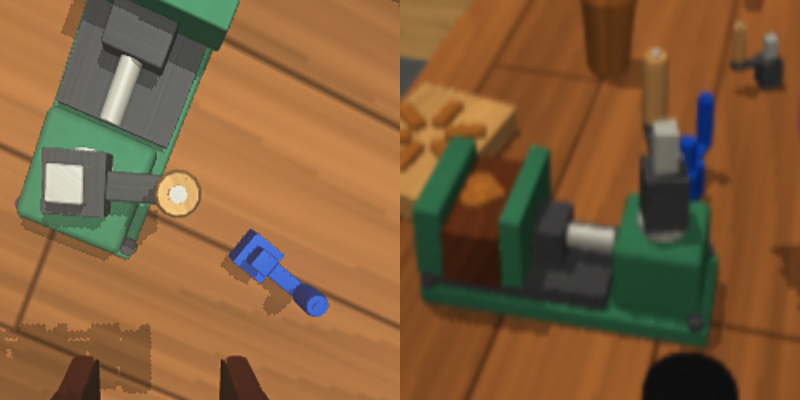

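Run:
```python
from w import *
_,K=load("end");D=cam("side")
def f(x,y): return x*.625+150-.2,y*.625-.2
for z in (.150,.154,.158,.162): print(z,onplane(*f(64.5,184.5),z,K)[:2])
for z in (.076,.082): print("proj boss",[proj([.5384,.0328,z+.078],k) for k in (K,D)])
print(f(64.5,184.5))
h=[onplane(*f(178,194),z,K) for z in(.180,.186)];b=onplane(*f(64.5,184.5),.154,K);print(h,b,np.degrees(np.arctan2(*(h[0]-b)[1::-1])),np.linalg.norm((h[0]-b)[:2]))
# close look at hub base from the side camera
g=read_camera("side")[:,:,::-1];cv2.imwrite("pics/v8.png",cv2.resize(g[165:245,235:315],(600,600),interpolation=cv2.INTER_CUBIC))
```

```text
0.15 [0.5379 0.032 ]
0.154 [0.5383 0.0313]
0.158 [0.5386 0.0307]
0.162 [0.539 0.03 ]
proj boss [(np.float64(188.75786869898647), np.float64(114.34720636368637)), (np.float64(271.291701815891), np.float64(178.11730007201163))]
proj boss [(np.float64(187.5610678284053), np.float64(114.44171439786733)), (np.float64(271.3762432601461), np.float64(175.92984258242328))]
(190.1125, 115.1125)
[array([ 0.5622, -0.0337,  0.18  ]), array([ 0.5623, -0.0334,  0.186 ])] [0.5383 0.0313 0.154 ] -69.78813953049621 0.06929171261517253
```

View pics/v8.png

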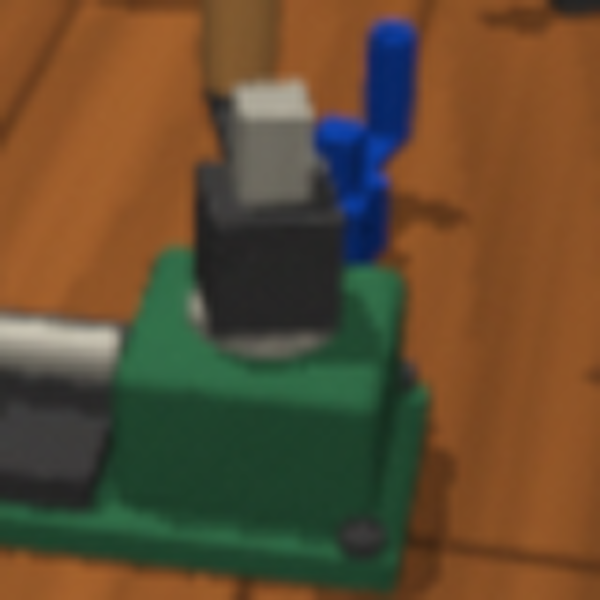

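The hub sits home on its collar, and the boss top projects where it should for a seated crank. However, the handle stands at about −70°, while the gripper had moved on to −97°. I'll re-grip squarely to the arm and feel for the stop again.

Run:
```python
from w import *
c=np.array([.5384,.0328]);a0=np.radians(-70);h=c+RAD*np.array([np.cos(a0),np.sin(a0)])
move_pose([*h,.215],q(np.radians(110)))
print(movel([*h,Z],v=.1,until_force=8),pose()[0])
command_gripper(0)
def rep():
    p=pose()[0];d=p[:2]-c;f=np.array(get_ft_force());er=d/np.linalg.norm(d);et=np.array([er[1],-er[0]])
    print(f"ang {np.degrees(np.arctan2(d[1],d[0])):.1f} r {np.linalg.norm(d)*1e3:.1f} fr {f[:2]@er:.1f} ft {f[:2]@et:.1f} fz {f[2]:.1f}",get_time());return f[:2]@et
rep()
for th in range(-73,-95,-3):
    t=np.radians(th);hit=movel([c[0]+RAD*np.cos(t),c[1]+RAD*np.sin(t),Z],v=.03,until_force=16)
    if rep()<-16 or hit: break
```

```text
False [ 0.5628 -0.033   0.1474]
ang -69.7 r 70.2 fr -0.2 ft 0.7 fz 1.7 49.6667
ang -71.5 r 70.2 fr -1.8 ft -5.9 fz -0.8 49.9417
ang -73.6 r 70.1 fr -1.0 ft -9.2 fz -2.3 50.2167
ang -76.0 r 70.1 fr -2.3 ft -12.1 fz -4.1 50.4917
ang -78.4 r 70.0 fr -2.8 ft -13.3 fz -5.7 50.7667
ang -80.8 r 70.0 fr -2.8 ft -15.2 fz -7.0 51.0417
ang -83.2 r 69.9 fr -3.6 ft -17.5 fz -9.1 51.3167
```

Force climbs steadily to about 18 N right from −70°, so this is the firm stop plus some give. Hold there briefly, let go, retreat, check the handle angle and hand in.

Run:
```python
from w import *
wait(.4);f=get_ft_force();print(f)
command_gripper(.5);p=pose()[0];movel([p[0],p[1],.23],v=.12)
move_pose([.5,-.05,.30],q(.419));im,P=snap("end2");wait(.3);print(get_ft_force(),get_time())
g=read_camera("side")[:,:,::-1]
cv2.imwrite("pics/v9.png",np.hstack([cv2.resize(im[:,:,::-1][0:250,150:400],(400,400)),cv2.resize(g[140:260,165:325],(400,400))]))
```

```text
[16.997   4.6517 -7.2663]
[ 0.1178 -0.2924  1.115 ] 54.7083
```

View pics/v9.png

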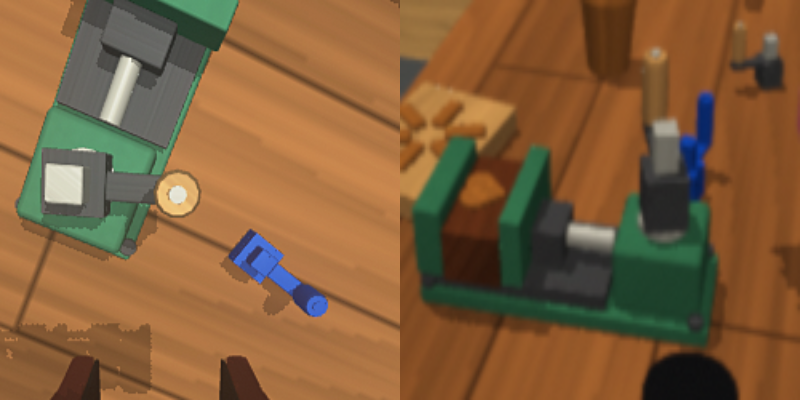

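The handle is back at the same spot (178,194), so the shaft is at its stop. The crank is home at (64,184), the jaws are tight on the level blank, and the bystanders are untouched.

```bash
python3 -c "
from station import *
print(job_done(),get_time())"
```

```text
the job is handed in; nothing more can be done
the job is handed in; nothing more can be done
```

The job is handed in at about 55 s, with no verdict returned: the crank looks fully home on the shaft and was wound about 2.4 turns clockwise to a firm stop, felt twice. The jaws look shut on the blank; I judged grip by feel and camera, as jaw force and slide can't be read.

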